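# Tip the dried slices into the tub

### The job

Set the empty tub in the blue-outlined bay under the open end of the tipping tray, handle away from the stand. Then press the tray's blue side tab down, gently, until the tray sits firmly on its rubber stop, and hold it there until all three slices have slid out into the tub. Ease the tray back up to level without letting it snap, and leave everything else where it is.

Things in the scene. Friction and masses are not known exactly. Their poses are not given: they have to be found in the camera images.
- bay (a point): centre, on the table top, of the blue square outline (180 mm) marking the tub's bay below the tray's open end. Stand, tray, stop and bay are one fixed station, placed and turned anew each time. Axes: z up, y level, square to the hinge, from the bay to the tray's closed end; x along the hinge, the press tab sticks out on the -x side. The hinge axis is 190 mm from here along +y
- hinge (a point): middle of the tray's hinge axis, 160 mm above the table, in mid-thickness of the 6 mm tray floor. Its axes turn with the tray: x along the hinge, y to the closed end, z out of the floor. The steel tray is 300 mm long (y -150, the open spout end, to +150) and 120 wide, with walls 21 mm above the floor; level, its underside is 157 mm above the table
- tab (a point): top centre of the blue press tab on the tray's -x edge: push down here. Flat, level with the tray floor, 6 mm thick, 60 mm long in y; from this point it is 30 mm to the free end and 45 mm to the tray's wall. In the tray's frame (hinge) at x -105, y -110, z +3 mm; it swings down and in on a 110 mm radius. Keep the push on the tray below 20 N
- tray (a joint): tilt of the tray, rad: 0 level (held there by a return spring, as it starts), grows as the tab is pushed down. At the tab about 4.5 N starts it and 7 to 10 N holds it at full tilt. The stop is met somewhere between 0.47 and 0.68, differently each time. Let go, it snaps back: keep its speed under 2 rad/s
- stop: steel post of the rubber stop, under the tray 65 mm from the hinge axis towards the spout, 32 mm across; origin: centre of its foot. The pad on top is screwed to another height each time, which is not reported: feel it as a sharp rise, about 6 N per mm at the tab (the spring alone: under 1 N per 10 mm). Firmly met from 3 N on the pad: 2 N more at the tab than the spring alone
- tub_center (a point): centre (30 mm above its underside) of the square aluminium tub, 160 x 160 x 60 mm, open on top, walls 4 mm, about 0.4 kg. z up, its handle is on the -y side. In the bay, handle away from the stand, its axes lie along the bay's and one side goes below the spout: bring it in low, less than 60 mm off the table, not down through the tray
- tub_handle (a point): grip point of the tub's upright blue handle plate: 60 mm wide along the tub's x, 10 mm thick along the tub's y, from the rim (60 mm above the tub's underside) up to 105 mm; this point is in the middle of the plate, 88 mm above the underside and 75 mm from the tub's centre along its -y
- slice1_center (a point): one of three orange dried slices lying on the tray, hard, about 45 x 30 x 12 mm, 30 g; this point is its centre
- slice2_center (a point): one of three orange dried slices lying on the tray, hard, about 45 x 30 x 12 mm, 30 g; this point is its centre
- slice3_center (a point): one of three orange dried slices lying on the tray, hard, about 45 x 30 x 12 mm, 30 g; this point is its centre
- jar: closed amber jar, 70 mm across, 110 tall; origin: centre of its underside. Leave alone
- beaker: open white cup, 84 mm across the rim, 90 tall; origin: centre of its underside. Leave alone
- scraper: spatula lying flat; origin under its middle, its x axis runs from handle to blade. Leave alone
- brush: hand brush lying flat; origin under its middle, its x axis runs from handle to bristles. Leave alone
- sample_box: open white plastic box 80 x 110 x 45 mm; origin: centre of its underside. Leave alone
- weight: brass cylinder 44 mm across, 50 tall; origin: centre of its underside. Leave alone
Things that resemble listed ones, but are neither listed nor needed, are in the scene too. What is shaped like the part that bears tub_center but turquoise is not meant.

How it is judged:
By the outcome, as a careful person would: the job done as asked, in the order asked, and still so for the second after the job is handed in, with the robot touching nothing.
It also fails if it takes over 70 s, if anything falls off the work surface, if the arm or the gripper's body presses on something with over 40 N, if the wrist force passes 120 N, or if a joint passes its speed limit or range.

### The arm

A 6-joint arm with a two-finger parallel gripper is mounted at the origin on the work surface. World frame = base frame: x ahead of the robot, y to its left, z up, the work surface at z = 0. Lengths are in m, angles in rad, forces in N, time in s.
With the tool pointing down it reaches from about 0.275 to 0.825 m from the base axis. Payload 4.9 kg.
Tool frame: the origin (TCP) lies midway between the tips of the shut fingers; the grasp point (between the pads) lies 19 mm behind it (grip_point_offset is the distance from the TCP to the grasp point, in m); z points along the fingers, x is the direction in which the jaws open and shut, and the axes are right-handed (so a half turn about z gives the same grasp; the last joint's range is limited). The gripper opens to 85 mm and grips with 20 to 120 N. Pads are 22 mm wide; open, the fingers measure 114 mm over their backs; the gripper's body (76 mm by 85 mm) begins 54 mm behind the grasp point. The pads swing forward as they close: fully open they stand 13 mm farther back than shut.
Start: joints at [-0.134, 0.326, -0.193, 1.052, 0, 1.437], TCP at [0.55, 0, 0.231] pointing down, gripper open.
Joint ranges: [-2.65, 2.65], [-0.97, 1.79], [-1.3, 1.35], [-1.93, 2.1], [-1.47, 1.37], [-3.14, 3.14]. Speed limits (rad/s): [2.57, 2.57, 3.14, 3.14, 3.14, 3.14].

### API

Orientations are given as a rotation vector (axis times angle).
In Python, from cell import * gives the robot as it stands. Calls block until the motion is done:
- movep(position, orientation): joint-space move of the TCP to a pose.
- move_l(position, velocity=0.15, rot=None, until_force=None): straight line of the TCP; rot=None keeps the orientation; velocity is the mean speed in m/s. With until_force (N) it stops when the force on the tool has changed by that much, and returns True; else False.
- set_joints(angles): joint-space move.
- let_go() and grab(newtons=None): open the fingers fully, or close them until they stop; newtons is the grip in N (None keeps the last).
- sleep(seconds).
- ik(position, orientation): joint angles nearest the present ones, or None.
- get_state(): the state.
- grab_frame(name): name is "scene" or "side" or "wrist"; returns a dict with "img" (400x640x3 uint8, red, green, blue), "fx", "fy", "cx", "cy" (pixels), "k1" (the pictures are not rectified: a ray, as slopes to the right and down, at radius r is drawn at 1 + k1 r^2 times it, then the intrinsics apply), "cam_to_world" (4x4, takes a point from camera to world coordinates); the wrist camera has in their place "T_tool_cam" (4x4, takes a point from camera to tool coordinates, whose origin is the TCP and whose axes are the tool frame's). Camera axes: x right, y down, z forward; pixel columns grow to the right and rows downward; lengths in m; the calibration is good to about 2 mm. A picture is of the moment at which its call begins: read the wrist's pose just before it. There is no depth.
A pose or a line that the arm cannot do raises MotionError and nothing moves.
- sign_off(): hands the job in, once; it reports no verdict.
Trained networks look in the newest picture that a camera, given by its name, has taken for a name from the list of things; names that differ only in an ending like _2 or _b are one class to them, and where a whole thing is asked for, a point or a joint stands for the part that bears it (a point fixed in the world has none). Each returns a list of dicts, best first, with "score" (0 to 1); they miss things now and then, are a little off and sometimes report something else, mostly with a low value. They report only what shows in the picture. A call takes as long as a camera call. They do not tell look-alikes from the thing itself.
- spot_in(camera, name): "centre" ([column, row] in pixels, amid what is visible of it).
- silhouettes(camera, name): "mask" (400x640 bool, what is visible of it) and "centre" ([column, row] in pixels, amid what is visible of it).
- tip_of(camera, name): "centre" ([column, row] in pixels: a listed point, or the origin of a listed thing).
The state is a dict: "clock": time; "q": joint angles; "joint_velocities": joint speeds; "tau": joint torques, N m; "position": TCP position; "eef_rot": TCP orientation; "contact_force": force on the tool from outside, world axes, zero at the start; "wrist_torque": the same for the moment, N m; "finger_gap": opening from 0.0 (shut) to 1.0 (fully open).
Only numpy, scipy, OpenCV 4.12 (cv2) and the standard library are available. Lean on these libraries where they do the work, as an engineer would, in place of code of your own. Each camera call takes 0.05 s, during which the arm holds its last target.

## Working session

There is one attempt and no reset: what is moved stays moved. The work goes in short steps, each a Python script; the robot and the scene stay as the last script left them, time stands still between calls to the robot, and variables do not carry over. Pictures are saved under pics/ and viewed, and the job is handed in when it is done.

```bash
ls; mkdir -p pics; python3 - <<'E'
from cell import *
import cv2
s=get_state(); print(s)
for c in ["scene","side","wrist"]:
    f=grab_frame(c); cv2.imwrite(f"pics/{c}0.png",f["img"][:,:,::-1])
    print(c,{k:(v if not hasattr(v,'tolist') else v.tolist()) for k,v in f.items() if k!="img"})
E
```

```text
pics
{'clock': 0.0, 'q': array([-1.34209705e-01,  3.26932989e-01, -1.93605921e-01,  1.05200079e+00,
        1.72683184e-05,  1.43663654e+00]), 'joint_velocities': array([-0.00021307, -0.00100763, -0.00047097,  0.00176187,  0.00061918,
       -0.00159632]), 'tau': array([-1.24197268e-03, -4.43398941e+01,  2.62443137e+01,  1.56443648e-02,
       -1.97191571e-04, -6.55614656e-06]), 'position': array([5.49407322e-01, 9.14289791e-05, 2.30499407e-01]), 'eef_rot': array([-3.14134114e+00,  7.84235798e-05,  2.71002281e-03]), 'contact_force': array([0.41662368, 0.38388346, 0.13487292]), 'wrist_torque': array([ 0.00094243,  0.00735606, -0.03898234]), 'finger_gap': 1.0002131838800425}
scene {'fx': 382.3872590218752, 'fy': 382.3872590218752, 'cx': 317.49259086227045, 'cy': 201.47770228048603, 'k1': -0.09526282739566623, 'cam_to_world': [[0.468184856326904, 0.5714044679740923, -0.6740177106615234, 1.4614316541376218], [0.8836191276553369, -0.298872746520597, 0.36040576941671737, -0.5177922608634377], [0.00449194253941821, -0.7643114648927357, -0.6448316114194023, 0.9860519761379906], [0.0, 0.0, 0.
[... 189 characters left out ...]
19974458517873918, 0.046518917727774445, 0.4779855288534836], [-0.04798410787804915, 0.6664343633203368, -0.7440179868638697, 0.8583116605754938], [-0.01614044890309606, -0.745296089076506, -0.6665382401006497, 0.9514395068286996], [0.0, 0.0, 0.0, 1.0]]}
wrist {'fx': 284.74676823990785, 'fy': 284.74676823990785, 'cx': 320.0820739794476, 'cy': 201.98387650086616, 'k1': 0.005198260456884145, 'T_tool_cam': [[0.9999987557350003, -0.0014176642934697775, 0.0006919222506596244, -0.0014448685738861489], [0.0011522039227467328, 0.9559729805076147, 0.29345243731396553, -0.07666554495945863], [-0.0010774760184542867, -0.29345127494583745, 0.9559734244622551, -0.1428279303039626], [0.0, 0.0, 0.0, 1.0]]}
```

View pics/scene0.png

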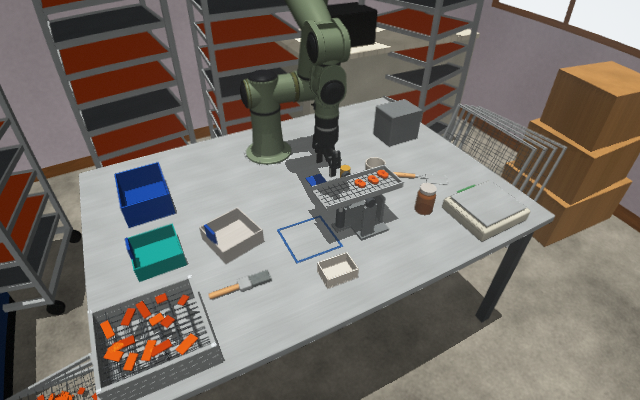

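View pics/side0.png

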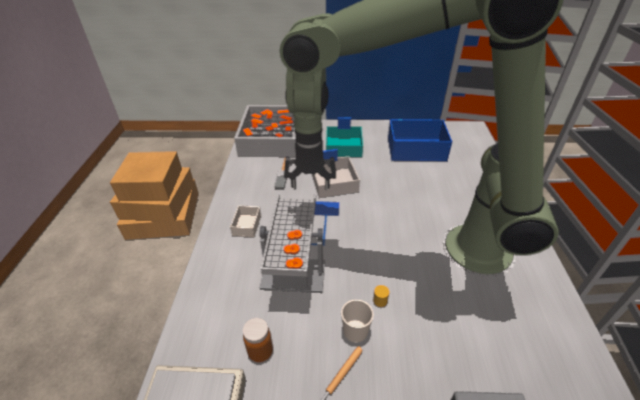

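View pics/wrist0.png

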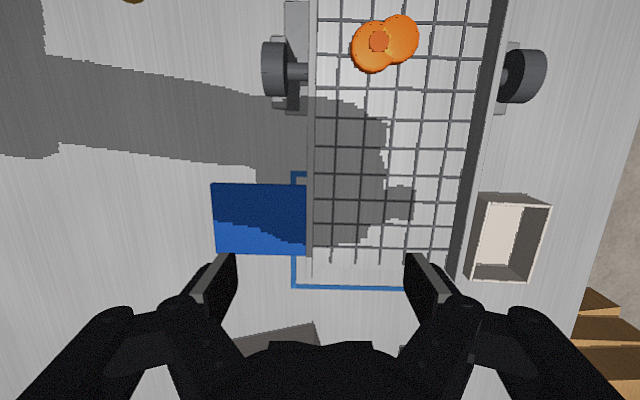

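```bash
cat > h.py <<'E'
from cell import *
import numpy as np, cv2
from scipy.spatial.transform import Rotation as R
def frame(c):
    s=get_state(); f=grab_frame(c)
    if c=="wrist":
        T=np.eye(4);T[:3,:3]=R.from_rotvec(s["eef_rot"]).as_matrix();T[:3,3]=s["position"]
        f["T"]=T@f["T_tool_cam"]
    else: f["T"]=np.array(f["cam_to_world"])
    return f
def ray(f,px):
    d=np.array([(px[0]-f["cx"])/f["fx"],(px[1]-f["cy"])/f["fy"]]);u=d.copy()
    for _ in range(20): u=d/(1+f["k1"]*(u@u))
    v=f["T"][:3,:3]@np.array([u[0],u[1],1.]); return f["T"][:3,3],v/np.linalg.norm(v)
def onz(f,px,z):
    o,v=ray(f,px); return o+v*(z-o[2])/v[2]
def proj(f,P):
    p=np.linalg.inv(f["T"])@np.append(P,1); u=p[:2]/p[2]; u=u*(1+f["k1"]*(u@u))
    return np.array([f["cx"]+f["fx"]*u[0],f["cy"]+f["fy"]*u[1]])
E
python3 - <<'E'
from h import *
Z=dict(bay=0,hinge=.16,tab=.163,stop=0,tub_center=.03,tub_handle=.088,jar=0,beaker=0,scraper=0,brush=0,sample_box=0,weight=0,slice1_center=.17,slice2_center=.17)
np.set_printoptions(precision=4,suppress=True)
for c in ["scene","side","wrist"]:
    f=frame(c)
    for n,z in Z.items():
        r=tip_of(c,n)
        for d in r[:3]: print(c,n,round(d["score"],2),np.round(d["centre"],1),onz(f,d["centre"],z))
print(get_state()["clock"])
E
```

```text
scene hinge 0.79 [355.6 185.8] [0.5845 0.1032 0.16  ]
scene tab 0.85 [314.4 179.9] [ 0.4902 -0.0115  0.163 ]
scene stop 0.61 [340.8 223.5] [0.5843 0.0508 0.    ]
scene stop 0.46 [340.2 271.6] [ 0.7821 -0.0682  0.    ]
scene stop 0.32 [238.6 285.1] [ 0.68   -0.3839  0.    ]
scene tub_center 0.93 [230.5 236.8] [ 0.4905 -0.3438  0.03  ]
scene tub_center 0.9 [154.7 248.7] [ 0.4252 -0.5961  0.03  ]
scene tub_center 0.53 [338.4 220.4] [0.5927 0.0341 0.03  ]
scene tub_handle 0.68 [129.3 247.8] [ 0.4456 -0.6668  0.088 ]
scene tub_handle 0.67 [207.7 230.1] [ 0.4835 -0.4132  0.088 ]
scene tub_handle 0.42 [381.1 176.2] [0.5023 0.2808 0.088 ]
scene jar 0.75 [425.7 208.4] [0.6665 0.3925 0.    ]
scene beaker 0.7 [374.1 177.6] [0.4026 0.3259 0.    ]
scene beaker 0.54 [208.1 229.2] [ 0.3836 -0.4003  0.    ]
scene scraper 0.77 [416.7 176.4] [ 0.4816  0.4979 -0.    ]
scene brush 0.93 [237.7 288.2] [ 0.6903 -0.3906  0.    ]
scene sample_box 0.62 [337.7 273.6] [ 0.7855 -0.0797  0.    ]
scene weight 0.46 [343.8 178.2] [0.3457 0.2069 0.    ]
scene slice2_center 0.58 [374.7 179.2] [0.5941 0.1769 0.17  ]
si
[... 711 characters left out ...]
 0.    ]
side beaker 0.57 [353.5 332.4] [0.4198 0.3189 0.    ]
side scraper 0.79 [325.4 393.1] [0.4911 0.4825 0.    ]
side brush 0.48 [284.9 174. ] [ 0.6856 -0.3828  0.    ]
side sample_box 0.75 [250.6 226.9] [ 0.7729 -0.0736  0.    ]
side weight 0.73 [382.9 300. ] [0.3317 0.2122 0.    ]
side slice1_center 0.71 [297.2 230.9] [0.5835 0.1045 0.17  ]
side slice2_center 0.44 [293.  249.2] [0.589 0.174 0.17 ]
wrist hinge 0.78 [395.6  73.7] [0.601  0.1035 0.16  ]
wrist tab 0.6 [249.7 222.1] [ 0.4929 -0.0047  0.163 ]
wrist beaker 0.54 [247.7 218.2] [ 0.4476 -0.0617  0.    ]
wrist sample_box 0.6 [489.9 230.6] [ 0.7893 -0.0809  0.    ]
wrist slice1_center 0.61 [379.5  45.5] [0.5869 0.1188 0.17  ]
2.4
```

```bash
cat >> h.py <<'E'
from scipy.optimize import least_squares
def bluemask(f):
    h=cv2.cvtColor(f["img"],cv2.COLOR_RGB2HSV); return (h[...,0]>98)&(h[...,0]<118)&(h[...,1]>110)&(h[...,2]>50)
def fitsq(P,x0,half=.09):
    def res(p):
        c,s=np.cos(p[2]),np.sin(p[2]); d=P[:,:2]-p[:2]; u=np.abs(np.c_[d@[c,s],d@[-s,c]])
        return u.max(1)-half
    return least_squares(res,x0,loss="soft_l1",f_scale=.002)
E
python3 - <<'E'
from h import *
np.set_printoptions(precision=4,suppress=True)
for c,box in (("scene",(272,212,348,266)),("wrist",(280,165,420,300))):
    f=frame(c); m=bluemask(f); r=np.zeros_like(m); r[box[1]:box[3],box[0]:box[2]]=1; m&=r
    if c=="wrist": m[178:258,205:311]=0
    ys,xs=np.nonzero(m)
    P=np.array([onz(f,(x,y),0) for x,y in zip(xs,ys)])
    print(c,len(P),P.min(0),P.max(0))
    r=fitsq(P,[(.6),-.085,0.0]); print(r.x,np.median(abs(r.fun)))
E
```

```text
scene 254 [ 0.5009 -0.1794 -0.    ] [0.6847 0.0022 0.    ]
[ 0.5921 -0.0873 -0.0244] 0.0037608707655208545
wrist 680 [ 0.5032 -0.1781 -0.    ] [0.676 0.005 0.   ]
[ 0.5995 -0.0826 -0.0263] 0.002039344178139002
```

```bash
cat >> h.py <<'E'
def rotv(yaw):
    c,s=np.cos(yaw),np.sin(yaw); xs=np.array([c,s,0]);ys=np.array([-s,c,0])
    return R.from_matrix(np.c_[ys,xs,[0,0,-1]]).as_rotvec()
E
python3 - <<'E'
from h import *
np.set_printoptions(precision=4,suppress=True)
print(ik([.5,-.26,.36],rotv(-.025)),get_state()["q"])
movep([.5,-.26,.36],rotv(-.025))
print(get_state()["q"],get_state()["clock"])
f=frame("wrist"); cv2.imwrite("pics/w1.png",f["img"][:,:,::-1])
for n,z in dict(tub_center=.03,tub_handle=.088,tab=.163,hinge=.16).items():
    for d in tip_of("wrist",n)[:3]: print(n,d["score"],d["centre"],onz(f,d["centre"],z))
for n in ("scene","side"):
    f=frame(n); cv2.imwrite(f"pics/{n}1.png",f["img"][:,:,::-1])
E
```

```text
[-0.6105  0.3056  0.1039  1.3691  0.     -0.5855] [-0.1342  0.3262 -0.1926  1.0519 -0.      1.4366]
[-0.61    0.3057  0.1034  1.369   0.0002 -0.5851] 4.2583
tub_center 0.83 [112.1, 130.3] [ 0.4403 -0.5899  0.03  ]
tub_center 0.64 [270.8, 153.2] [ 0.4833 -0.3384  0.03  ]
tub_center 0.42 [531.1, 169.4] [0.5218 0.0956 0.03  ]
tub_handle 0.92 [218.9, 169.3] [ 0.4974 -0.4063  0.088 ]
tub_handle 0.86 [30.4, 134.3] [ 0.441  -0.6646  0.088 ]
tub_handle 0.67 [260.7, 258.3] [ 0.6447 -0.3577  0.088 ]
tab 0.91 [532.3, 169.8] [ 0.4947 -0.0019  0.163 ]
hinge 0.62 [596.5, 248.4] [0.6033 0.1051 0.16  ]
```

View pics/w1.png

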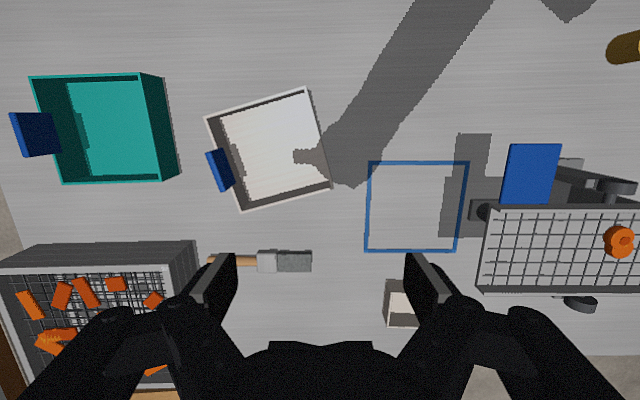

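```bash
python3 - <<'E'
from h import *
np.set_printoptions(precision=4,suppress=True)
f=frame("wrist")
m=bluemask(f); r=np.zeros_like(m); r[155:256,360:475]=1; m&=r
ys,xs=np.nonzero(m); P=np.array([onz(f,(x,y),0) for x,y in zip(xs,ys)])
r=fitsq(P,[.594,-.086,-.025]);print(len(P),r.x,np.median(abs(r.fun)), [np.percentile(np.abs((P[:,:2]-r.x[:2])@np.array([np.cos(r.x[2]),np.sin(r.x[2])])),q) for q in (60,80,95)])
C=np.array([onz(f,p,.06) for p in ((305,87),(205,117),(242,212),(331,188))]);print(C, C.mean(0))
for i in range(4):
    e=C[(i+1)%4]-C[i]; print(np.linalg.norm(e),np.arctan2(e[1],e[0]))
i=f["img"][70:230,190:350]; cv2.imwrite("pics/crop1.png",cv2.resize(i,None,fx=4,fy=4,interpolation=cv2.INTER_CUBIC)[:600,:,::-1])
E
```

```text
1365 [ 0.5974 -0.0859 -0.0238] 0.0037379112223332317 [np.float64(0.08426286191960947), np.float64(0.0864432729600924), np.float64(0.0896229168886328)]
[[ 0.3859 -0.2767  0.06  ]
 [ 0.4237 -0.4271  0.06  ]
 [ 0.5743 -0.3882  0.06  ]
 [ 0.5375 -0.2413  0.06  ]] [ 0.4804 -0.3333  0.06  ]
0.1550679775683313 -1.3249017305830082
0.1555913284075301 0.25278168781833227
0.1514576155645932 1.8166823227940245
0.15560965283506856 -2.9120139564718777
```

View pics/crop1.png

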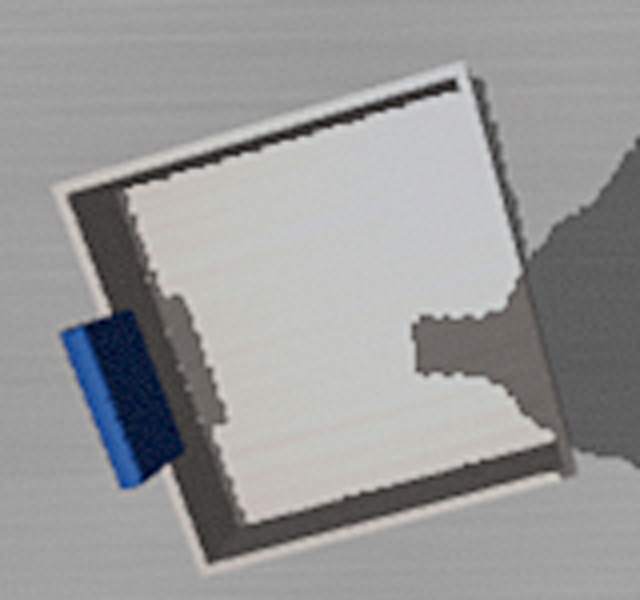

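```bash
python3 - <<'E'
from h import *
np.set_printoptions(precision=4,suppress=True)
y=.243; g=np.array([.4985,-.4062])
movep([*g,.18],rotv(y)); move_l([*g,.069],.12,until_force=8)
s=get_state();print(s["position"],s["contact_force"])
grab(80); s=get_state();print(s["position"],s["contact_force"],s["finger_gap"],s["clock"])
move_l([*s["position"][:2],.089],.06)
s=get_state();print(s["position"],s["contact_force"],s["wrist_torque"],s["finger_gap"],s["clock"])
for c in ("scene","wrist","side"):
    f=frame(c); cv2.imwrite(f"pics/{c}2.png",f["img"][:,:,::-1])
E
```

```text
[ 0.4991 -0.4067  0.07  ] [ 0.314  -0.8276 -0.2354]
[ 0.4987 -0.4067  0.0694] [-0.2502 -0.2829  1.2006] 0.10729811059016194 7.3417
[ 0.4988 -0.4068  0.0893] [-0.3061  0.9501 -3.4218] [-0.2484 -0.0397 -0.0004] 0.10891808279404633 7.825
```

View pics/wrist2.png

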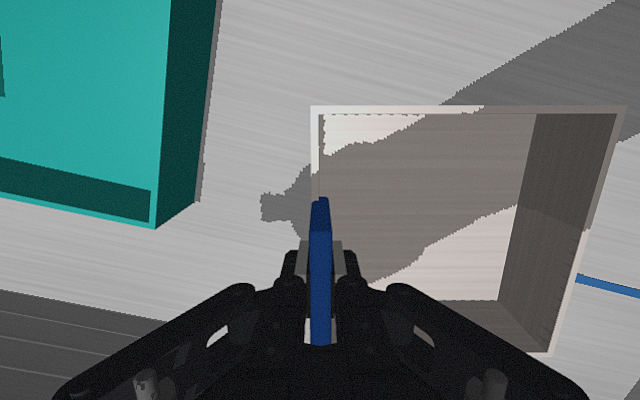

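View pics/scene2.png

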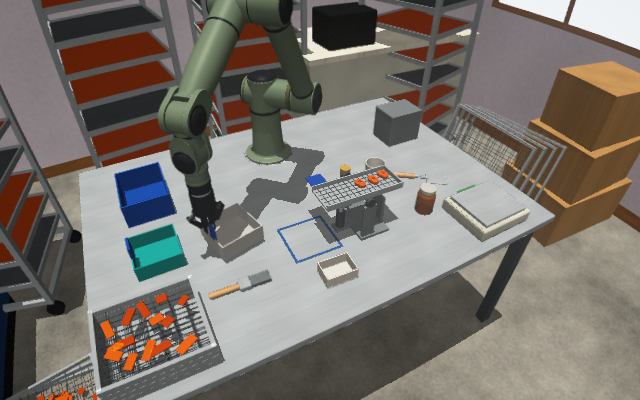

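```bash
python3 - <<'E'
from h import *
np.set_printoptions(precision=4,suppress=True)
f=frame("wrist"); s=get_state(); M=R.from_rotvec(s["eef_rot"]).as_matrix()
for p in ((311,105),(627,105.5),(552,353)):
    print((M.T@(onz(f,p,s["position"][2]-.0087)-s["position"]))[:2])
E
```

```text
[-0.0027 -0.0805]
[ 0.1561 -0.0798]
[0.1558 0.0759]
```

```bash
python3 - <<'E'
from h import *
np.set_printoptions(precision=4,suppress=True)
y=-.024; xs=np.array([np.cos(y),np.sin(y)]); ys=np.array([-np.sin(y),np.cos(y)])
off=-.0757*ys+.001*xs
bay=np.array([.5972,-.086])
move_l([*(np.array([.51,-.22])+off),.089],.15,rot=rotv(y))
move_l([*(bay+off),.089],.12)
print(move_l([*(bay+off),.066],.03,until_force=4))
s=get_state();print(s["position"],s["contact_force"],s["wrist_torque"],s["finger_gap"],s["clock"])
for c in ("scene","wrist","side"):
    f=frame(c); cv2.imwrite(f"pics/{c}3.png",f["img"][:,:,::-1])
E
```

```text
True
[ 0.5961 -0.1617  0.0693] [-0.2834  0.6718  4.1195] [ 0.103  -0.0209  0.0398] 0.10663757582963078 11.0333
```

View pics/wrist3.png

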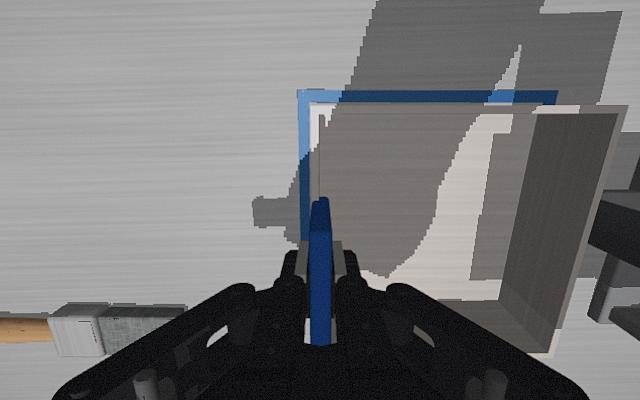

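View pics/scene3.png

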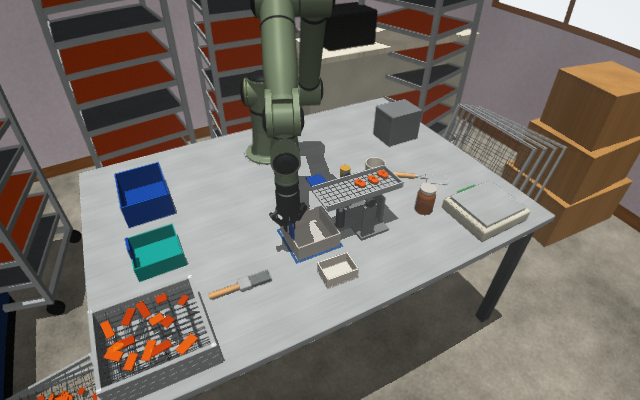

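```bash
python3 - <<'E'
from h import *
np.set_printoptions(precision=4,suppress=True)
f=frame("wrist"); s=get_state(); M=R.from_rotvec(s["eef_rot"]).as_matrix()
for p,z in (((298,89.5),0),((558,90.5),0),((300,240),0),((311,105),.06),((627,105.5),.06),((552,353),.06)):
    print((M.T@(onz(f,p,z)-s["position"]))[:2])
i=f["img"][80:250,280:440]; cv2.imwrite("pics/crop3.png",cv2.resize(i,None,fx=3,fy=3)[:,:,::-1])
E
```

```text
[-0.0136 -0.0929]
[ 0.1668 -0.0918]
[-0.0147  0.0213]
[-0.003 -0.081]
[ 0.1564 -0.0803]
[0.156  0.0759]
```

View pics/crop3.png

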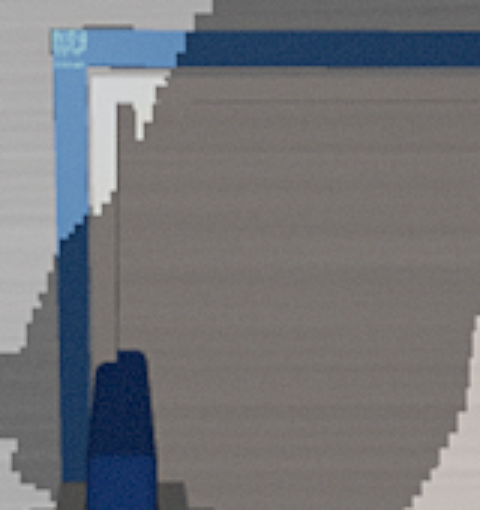

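```bash
python3 - <<'E'
from h import *
np.set_printoptions(precision=4,suppress=True)
let_go(); s=get_state(); p=s["position"]
move_l([p[0],p[1],.28],.2)
f=frame("wrist"); cv2.imwrite(f"pics/w4.png",f["img"][:,:,::-1])
s=get_state(); M=R.from_rotvec(s["eef_rot"]).as_matrix()
for n,z in dict(tub_center=.03,tub_handle=.088,tab=.163,hinge=.16).items():
    for d in tip_of("wrist",n)[:1]: print(n,d["score"],d["centre"],onz(f,d["centre"],z))
grab(40)
y=-.024; xs=np.array([np.cos(y),np.sin(y)]); ys=np.array([-np.sin(y),np.cos(y)])
H=np.array([.600,.1045]); t=H-.109*xs-.11*ys
movep([*t,.22],rotv(y))
f=frame("wrist"); cv2.imwrite(f"pics/w5.png",f["img"][:,:,::-1])
f=frame("side"); cv2.imwrite(f"pics/side5.png",f["img"][:,:,::-1])
s=get_state(); print(t,s["position"],s["contact_force"],s["finger_gap"],s["clock"])
E
```

```text
tub_center 0.91 [372.9, 170.0] [ 0.5928 -0.0856  0.03  ]
tub_handle 0.75 [320.2, 183.0] [ 0.5959 -0.1592  0.088 ]
tab 0.72 [503.0, 78.2] [ 0.4925 -0.0035  0.163 ]
hinge 0.78 [596.8, 195.9] [0.5987 0.1042 0.16  ]
[ 0.4884 -0.0029] [ 0.4902 -0.004   0.2208] [-0.1273 -1.0225  0.4936] -0.0016183989928811745 15.1
```

View pics/w4.png

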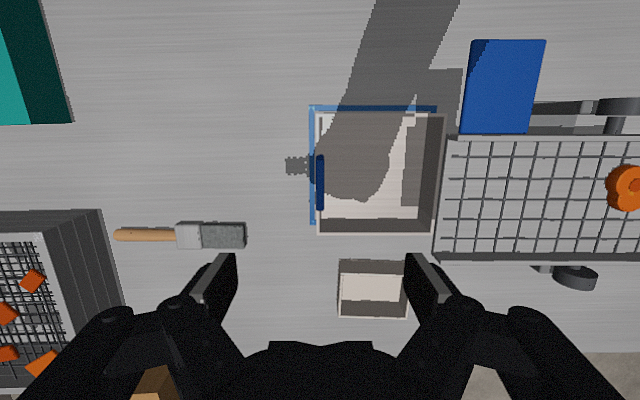

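View pics/w5.png

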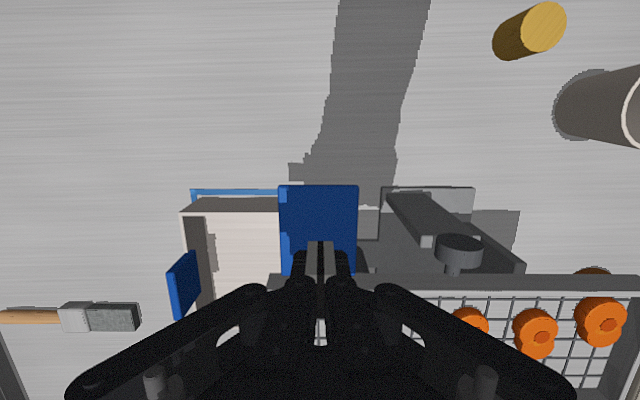

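View pics/side5.png

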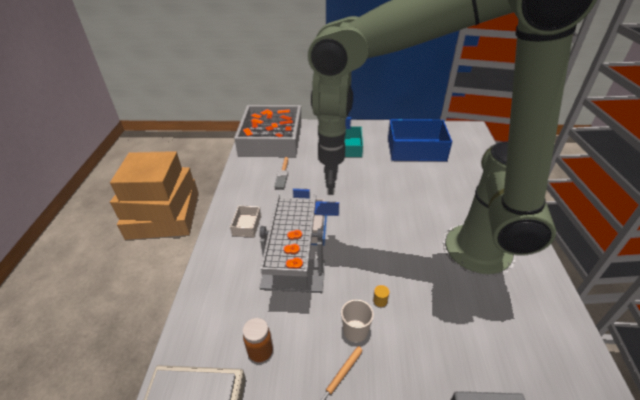

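```bash
cat >> h.py <<'E'
Y=-.024; XS=np.array([np.cos(Y),np.sin(Y)]); YS=np.array([-np.sin(Y),np.cos(Y)]); HG=np.array([.600,.1045])
def tabp(th,dz=0,x=-.109,y=-.115):
    p=HG+x*XS+(y*np.cos(th)-.003*np.sin(th))*YS
    return [*p,.160+y*np.sin(th)+.003*np.cos(th)+dz]
def fz(n=3):
    v=[]
    for _ in range(n): v.append(get_state()["contact_force"]); sleep(.02)
    return np.mean(v,0)
E
python3 - <<'E'
from h import *
np.set_printoptions(precision=3,suppress=True)
move_l(tabp(0,.012),.1); sleep(.2); b=fz(5); print("base",b)
r=move_l(tabp(0,-.006),.02,until_force=2)
s=get_state(); z0=s["position"][2]; print(r,s["position"],fz()-b)
dz=z0-.163
for th in np.arange(.02,.43,.03):
    move_l(tabp(th,dz),.035); F=fz(2)-b; print(round(th,2),get_state()["position"],F)
    if F[2]>13: break
print(get_state()["clock"])
np.save("base.npy",np.r_[b,dz])
f=frame("wrist"); cv2.imwrite(f"pics/w6.png",f["img"][:,:,::-1])
f=frame("scene"); cv2.imwrite(f"pics/scene6.png",f["img"][:,:,::-1])
E
```

```text
base [-0.232  0.469 -0.554]
True [ 0.488 -0.008  0.162] [ 0.151 -0.094  5.564]
0.02 [ 0.488 -0.008  0.16 ] [-1.193 -0.772  5.544]
0.05 [ 0.488 -0.008  0.157] [-0.545 -0.573  6.026]
0.08 [ 0.488 -0.008  0.153] [-0.734 -0.42   5.683]
0.11 [ 0.488 -0.007  0.15 ] [-1.475 -0.45   5.348]
0.14 [ 0.488 -0.007  0.147] [-0.901 -0.217  6.971]
0.17 [ 0.488 -0.007  0.143] [-1.018 -0.419  6.753]
0.2 [ 0.488 -0.006  0.14 ] [-1.741 -0.38   6.723]
0.23 [ 0.488 -0.005  0.136] [-1.502  1.17   6.947]
0.26 [ 0.488 -0.005  0.133] [-1.717  0.501  7.146]
0.29 [ 0.488 -0.004  0.13 ] [-1.773  0.503  7.477]
0.32 [ 0.488 -0.003  0.127] [-2.026  0.865  7.287]
0.35 [ 0.489 -0.002  0.123] [-0.839  0.939  8.402]
0.38 [ 0.489 -0.001  0.12 ] [-1.078  0.728  7.669]
0.41 [0.489 0.001 0.117] [-1.264  0.743  7.922]
20.6333
```

View pics/w6.png

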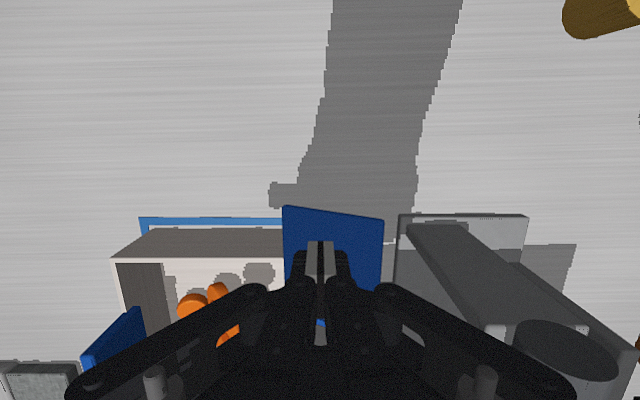

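View pics/scene6.png

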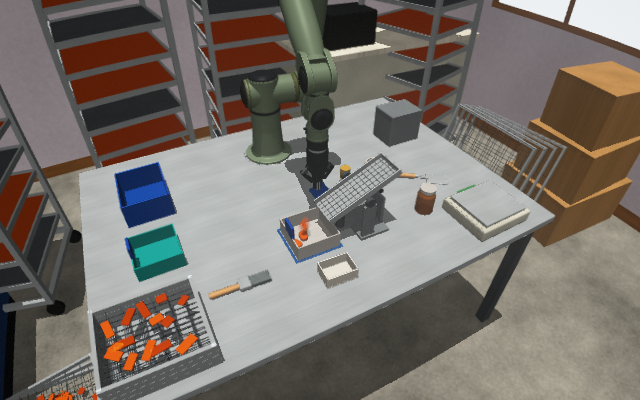

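```bash
python3 - <<'E'
from h import *
np.set_printoptions(precision=3,suppress=True)
b=np.load("base.npy"); dz=b[3]; b=b[:3]
th=.41; hist=[]; n=0
while th<.75:
    th+=.007; move_l(tabp(th,dz),.03); sleep(.03); F=fz(3)-b
    ref=np.median(hist[-12:-2]) if len(hist)>4 else 8.2
    hist.append(F[2]); print(round(th,3),get_state()["position"][2].round(4),F)
    if F[2]>ref+2.2 or F[2]>14:
        break
print("ref",ref,get_state()["clock"])
E
```

```text
0.417 0.1162 [-2.015  0.153  7.426]
0.424 0.1155 [-0.884 -0.562  7.659]
0.431 0.1148 [-0.867  0.141  7.818]
0.438 0.114 [-0.819  0.103  8.171]
0.445 0.1133 [-0.68   0.016  8.069]
0.452 0.1126 [-1.646  0.163  8.232]
0.459 0.1119 [-1.529  0.318  8.438]
0.466 0.1111 [-1.098  0.534  8.97 ]
0.473 0.1104 [-1.002  0.355  8.817]
0.48 0.1097 [-1.218  0.842  8.625]
0.487 0.109 [-0.526  0.422  9.328]
0.494 0.1083 [-1.251  0.017  9.111]
0.501 0.1076 [-1.198  0.427  8.194]
0.508 0.1069 [-1.315  0.355  9.748]
0.515 0.1063 [-1.5    0.089 10.278]
0.522 0.1059 [-2.38  -0.149 13.411]
ref 8.531731881539157 26.0667
```

```bash
python3 - <<'E'
from h import *
np.set_printoptions(precision=3,suppress=True)
b=np.load("base.npy")[:3]
for i in range(6): print(fz(5)-b)
print(get_state()["position"],get_state()["clock"])
for c in ("wrist","side","scene"):
    f=frame(c); im=f["img"]
    if c=="scene": im=cv2.resize(im[150:280,250:430],None,fx=4,fy=4)
    if c=="side": im=cv2.resize(im[150:290,220:400],None,fx=4,fy=4)
    cv2.imwrite(f"pics/{c}7.png",im[:,:,::-1])
E
```

```text
[-2.673  0.204 12.908]
[-2.187 -0.353 12.836]
[-2.88   0.144 13.176]
[-2.611  0.034 13.684]
[-2.872  0.061 13.421]
[-2.483  0.061 13.251]
[0.489 0.006 0.106] 26.5667
```

View pics/scene7.png

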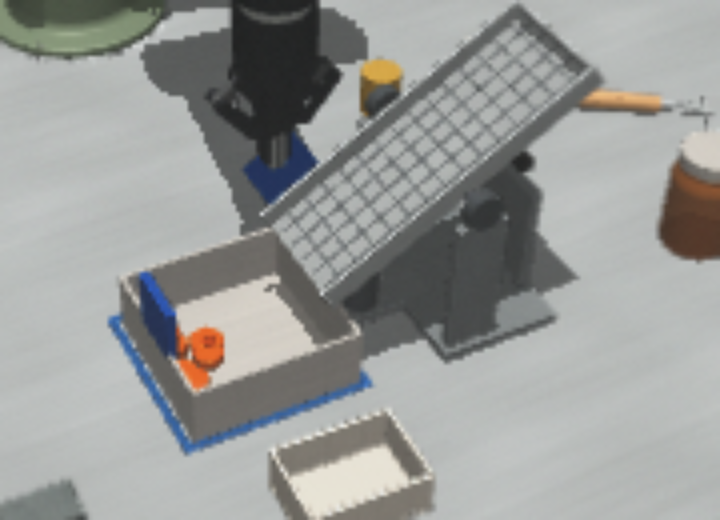

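View pics/side7.png

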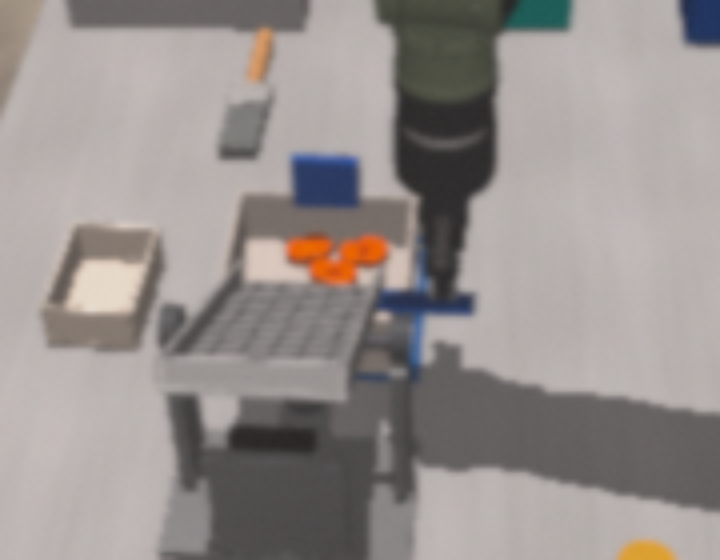

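```bash
python3 - <<'E'
from h import *
np.set_printoptions(precision=3,suppress=True)
b=np.load("base.npy"); dz=b[3]; b=b[:3]
for th in list(np.arange(.47,.03,-.05))+[.02,0]:
    move_l(tabp(th,dz),.04); F=fz(2)-b; print(round(th,2),F[2].round(2),get_state()["position"][2].round(4))
for k in (.002,.004,.006,.010):
    move_l(tabp(0,dz+k),.02); print(k,fz(3)-b)
p=tabp(0); move_l([p[0],p[1],.30],.15)
move_l([.45,-.15,.40],.2)
sleep(.3);print(get_state()["clock"])
for c in ("wrist","side","scene"):
    f=frame(c); im=f["img"]
    if c=="scene": im=cv2.resize(im[150:280,250:430],None,fx=4,fy=4)
    if c=="side": im=cv2.resize(im[150:290,220:400],None,fx=4,fy=4)
    cv2.imwrite(f"pics/{c}8.png",im[:,:,::-1])
    for n,z in dict(tub_center=.03,tab=.163,jar=0,beaker=0,weight=0,sample_box=0,brush=0,scraper=0).items():
        for d in tip_of(c,n)[:1]: print(c,n,d["score"],onz(f,d["centre"],z))
E
```

```text
0.47 8.43 0.1109
0.42 7.45 0.1161
0.37 7.58 0.1216
0.32 6.62 0.1272
0.27 6.48 0.1328
0.22 5.86 0.1384
0.17 5.08 0.1441
0.12 5.13 0.1496
0.07 5.02 0.155
0.02 5.21 0.1605
0 4.75 0.1625
0.002 [-0.035 -0.964  0.78 ]
0.004 [ 0.57  -0.341  0.199]
0.006 [ 0.535 -0.523 -0.069]
0.01 [ 0.551 -0.396  0.365]
33.9
wrist tub_center 0.88 [ 0.599 -0.092  0.03 ]
wrist tab 0.95 [ 0.491 -0.003  0.163]
wrist beaker 0.76 [0.414 0.317 0.   ]
wrist weight 0.8 [0.341 0.218 0.   ]
wrist brush 0.83 [ 0.696 -0.379  0.   ]
side tub_center 0.76 [ 0.443 -0.592  0.03 ]
side tab 0.73 [ 0.486 -0.     0.163]
side jar 0.57 [0.667 0.381 0.   ]
side weight 0.67 [0.339 0.217 0.   ]
side sample_box 0.93 [ 0.782 -0.073  0.   ]
side brush 0.65 [ 0.676 -0.373  0.   ]
side scraper 0.9 [0.486 0.483 0.   ]
scene tub_center 0.87 [ 0.612 -0.088  0.03 ]
scene tab 0.6 [ 0.496 -0.019  0.163]
scene jar 0.81 [0.672 0.381 0.   ]
scene beaker 0.7 [0.408 0.32  0.   ]
scene weight 0.66 [0.328 0.217 0.   ]
scene sample_box 0.87 [ 0.792 -0.085 -0.   ]
scene brush 0.8 [ 0.678 -0.384  0.   ]
scene scraper 0.78 [0.474 0.493 0.   ]
```

View pics/scene8.png

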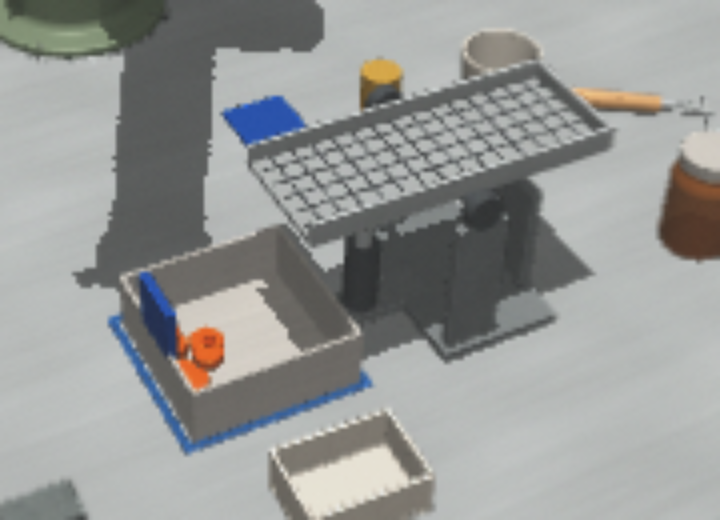

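View pics/wrist8.png

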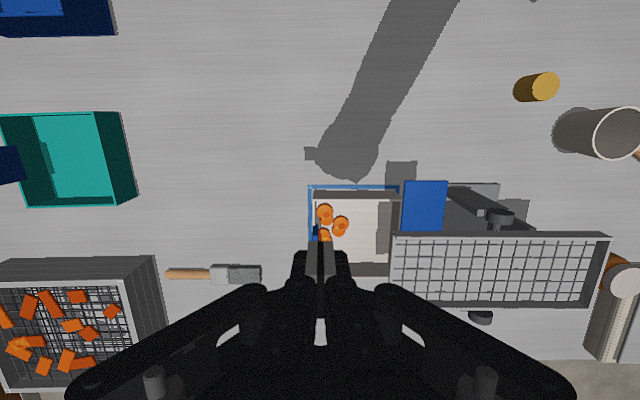

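View pics/side8.png

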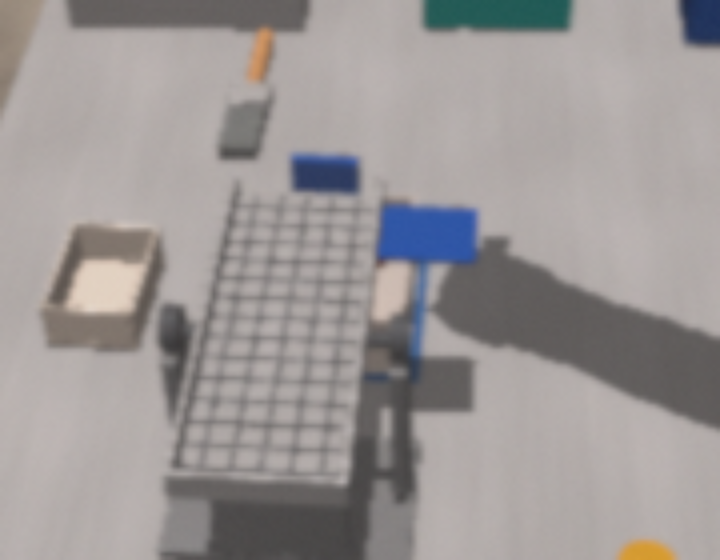

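The last pictures show the tray level and empty, with the tub in its bay. In the wrist view all three slices are in the tub, around (325–340, 212–235). The robot is clear of everything.

```bash
python3 -c "
from cell import *
sign_off()"
```

```text
the job is handed in; nothing more can be done
```

The job is done and handed in at about 36 s on the robot's clock, within the 70 s limit.

- **Tub:** I gripped it by the handle and carried it in about 20 mm off the table. It was set in the bay with its handle away from the stand. The wrist picture taken as it was set down put it within about 2 mm of the centre of the outline. After the pour, a wrist network reading was 6 mm off and a scene one 15 mm off. I put that down to network noise, since the picture shows the tub still in its outline.
- **Tray press:** I pressed the tab down slowly along its arc. The force rose sharply at about 0.52 rad, from roughly 9 N on the spring to about 13.3 N. That is roughly 4 N on the stop, above the 2 N needed. The highest reading was 13.7 N, below the 20 N limit.
- **Slices:** All three had already slid into the tub by about 0.41 rad, before the stop was met. I still pressed on to the stop and held it there for at least 0.5 s. Scene and side pictures then showed the tray empty.
- **Return:** I eased the tray up in slow steps, keeping contact until level, where the push fell from 4.8 N to zero.
- **Final check:** The tray was level and empty, and the slices were in the tub. The other objects were where they started to within the networks' scatter of 1 to 2 cm. The gripper was clear of everything.

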